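# Lock the swing arm with its pin

## Robot

A 6-joint arm with a two-finger parallel gripper is mounted at the origin on a cart in front of the work surface, level with it; the furniture and walls round the work are solid. World frame = base frame: x ahead of the robot, y to its left, z up, the work surface at z = 0. Lengths are in m, angles in rad, forces in N, time in s.
With the tool pointing down it reaches from about 0.25 to 0.775 m from the base axis. Payload 8.9 kg.
Tool frame: the origin (TCP) lies midway between the tips of the shut fingers; the grasp point (between the pads) lies 19 mm behind it (r.grasp_offset is the distance from the TCP to the grasp point, in m); x points along the fingers, y is the direction in which the jaws open and shut, and the axes are right-handed (so a half turn about x gives the same grasp; the last joint's range is limited). The gripper opens to 85 mm and grips with 20 to 120 N. Pads are 22 mm wide; open, the fingers measure 114 mm over their backs; the gripper's body (76 mm by 85 mm) begins 54 mm behind the grasp point. The pads swing forward as they close: fully open they stand 13 mm farther back than shut.
Start: joints at [-1.38, 0.291, -0.153, 1.127, 0, 1.431], TCP at [0.17, -0.497, 0.231] pointing down, gripper open.
Joint ranges: [-2.52, 2.52], [-0.91, 1.74], [-1.3, 1.37], [-1.96, 2.02], [-1.52, 1.47], [-3.14, 3.14]. Speed limits (rad/s): [2.22, 2.22, 2.79, 3.14, 3.14, 3.14].

## Interface

Orientations are given as a 3x3 rotation matrix whose columns are the frame's x, y, z axes.
In Python, from station import r gives the robot as it stands.
- The arm moves only by the shell command python3 -m inch 'ROWS' [FORCE]. ROWS is JSON, one flat list of numbers, 7 for each row, row after row: the turn, a rotation vector about the world's x, y, z in degrees, then the shift along the world's x, y, z in mm, then the finger opening in mm, from 0 to 85.4. In form: [ax, ay, az, tx, ty, tz, hand, ax, ay, az, tx, ty, tz, hand, ...]. A call has 1 to 8 rows; each row shifts and turns the commanded pose from where the row before left it; what a row does not reach is not made up. A row lasts 1/8 s, in which the tool goes at most 62.5 mm and 10.7 degrees, less where a joint would pass 70% of its speed; a pose out of reach is approached as far as the arm can. A call is refused whole if a number of a shift passes 62.5 or a number of a turn 10.7, either way. A call with a gripper value outside its range is refused whole. The fingers move at their own pace and stop on an object; FORCE is the grip in N (left out, the last holds). Time passes only in rows, so rows that do not move let the fingers close. It gives the time, the measured TCP pose, the force and the opening at its end, in the units of the state.
- r.sense(): the state, without advancing time (a new reading comes with each control period).
- r.read_camera(name): name is "scene" or "top" or "wrist"; returns a dict with "frame" (480x640x3 uint8, red, green, blue), "camera_matrix" (3x3 intrinsics, pixels), "R" (3x3) and "t" (3): a world point X has camera coordinates R X + t. Camera axes: x right, y down, z forward; pixel columns grow to the right and rows downward; lengths in m; the calibration is good to about 2 mm. A picture is of the moment at which its call begins. There is no depth.
- r.close_job(): hands the job in, once; it reports no verdict.
The state is a dict: "clock": time; "q": joint angles; "qd": joint speeds; "joint_torque": joint torques, N m; "ee_pos": TCP position; "ee_rot": TCP orientation; "ft_force": force on the tool from outside, world axes, zero at the start; "wrist_torque": the same for the moment, N m; "grip_width": finger opening in m.
Only numpy, scipy, OpenCV 4.12 (cv2) and the standard library are available. Lean on these libraries where they do the work, as an engineer would, in place of code of your own. Each camera call takes 0.05 s, during which the arm holds its last target. There are 200 camera calls.

## Task

Lock the yellow swing arm: take the red-knobbed locking pin out of the blue stand and put it down through the eye of the arm into the base, fully home with its collar resting on the arm, then let go of it. Leave the black-knobbed pin in the stand.

Things in the scene. Friction and masses are not known exactly. Their poses are not given: they have to be found in the camera images.
- pin_red: locking pin, red knob, upright in a hole of the blue stand, hanging loose by its collar; 118 mm long, 90 g. Origin at the lower tip, z up along the pin. Heights above the tip: 12 mm dia steel shank to 62 mm (first 10 mm tapered to 6 mm dia), 36 mm dia collar 62-68 mm, 26 mm dia round knob 68-118 mm (grasp here from above, any yaw)
- pin_black: locking pin, black knob, upright in a hole of the blue stand, hanging loose by its collar; 118 mm long, 90 g. Origin at the lower tip, z up along the pin. Heights above the tip: 12 mm dia steel shank to 62 mm (first 10 mm tapered to 6 mm dia), 36 mm dia collar 62-68 mm, 26 mm dia round knob 68-118 mm (grasp here from above, any yaw); it stays there
- lock_eye (a point): centre of the 24 mm dia vertical through hole, in the top face (72 mm above the bench) of the fixed flat yellow arm, 10 mm thick, 50 x 136 mm. Under it the 20 mm base plate has a 30 mm hole; with the collar on the arm the pin's tip hangs 62 mm below this point, 10 mm above the bench. z up; y along the arm to the pivot bolt, 82 mm off, 7 mm proud of the arm; nothing on it is higher
- pin_stand: blue stand fixed to the bench, 60 mm (x) by 150 mm (y) by 70 mm high, origin at the centre of its underside; its flat top plate has two 18 mm holes at y = +45 mm and -45 mm, one for each pin; which pin stands in which hole varies
There are look-alikes about, which are no part of the job. What is shaped like the pin_red but green or white is not meant.

How it is judged:
By the outcome, as a careful person would: the job done as asked, in the order asked, and still so for the second after the job is handed in, with the robot touching nothing.
It also fails if it takes over 40 s, if anything falls off the work surface, if the arm or the gripper's body presses on something with over 40 N, if the wrist force passes 120 N, or if a joint passes its speed limit or range.

## Working session

There is one attempt and no reset: what is moved stays moved. The work goes in short steps, Python scripts to look and compute and a shell command to move; the robot and the scene stay as the last step left them, time stands still between calls to the robot, and variables do not carry over. Pictures are saved under pics/ and viewed, on a budget of 10 in all, crops included, one or two more only if the job needs it, and the job is handed in when it is done.

```bash
mkdir -p pics; ls; python3 - <<'E'
from station import r
import cv2
s=r.sense();print(s['clock'],s['ee_pos'],s['ee_rot'],s['grip_width'],r.grasp_offset)
for n in('scene','top'):
    c=r.read_camera(n);cv2.imwrite(f'pics/{n}0.png',c['frame'][...,::-1]);print(n,c['camera_matrix'],-c['R'].T@c['t'])
E
```

```text
pics
0.0 [ 0.16995496 -0.4962668   0.23073382] [[-2.18693509e-04  3.23852709e-01 -9.46107486e-01]
 [ 1.29106166e-03 -9.46106629e-01 -3.23852714e-01]
 [-9.99999143e-01 -1.29230758e-03 -2.11206436e-04]] 0.08523132697822305 0.0187
scene [[460.64520584   0.         320.02064288]
 [  0.         460.64520584 239.85549082]
 [  0.           0.           1.        ]] [1.19026834 0.19313343 0.54210762]
top [[479.12924835   0.         310.21099067]
 [  0.         479.12924835 237.82816475]
 [  0.           0.           1.        ]] [0.42657831 0.06307464 1.03311466]
```

View pics/top0.png

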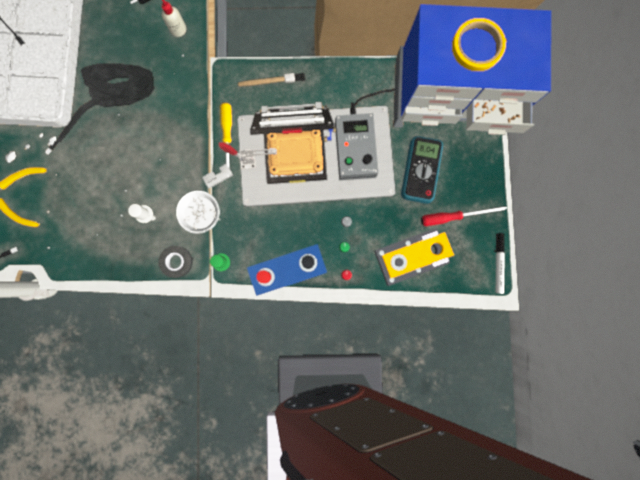

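View pics/scene0.png

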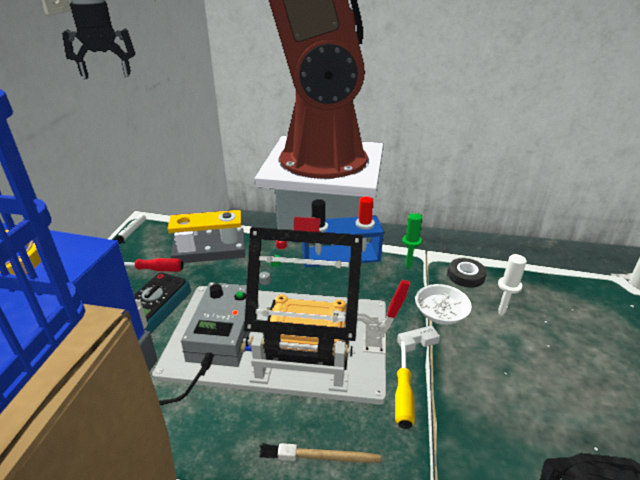

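```bash
python3 - <<'E'
import cv2,numpy as np
t=cv2.imread('pics/top0.png');s=cv2.imread('pics/scene0.png')
a=cv2.resize(t[225:305,240:470],(790,275),interpolation=cv2.INTER_CUBIC)
b=cv2.resize(s[190:270,160:390],(790,275),interpolation=cv2.INTER_CUBIC)
cv2.imwrite('pics/crop.png',np.vstack([a,b]))
E
```

```text
(no output)
```

View pics/crop.png

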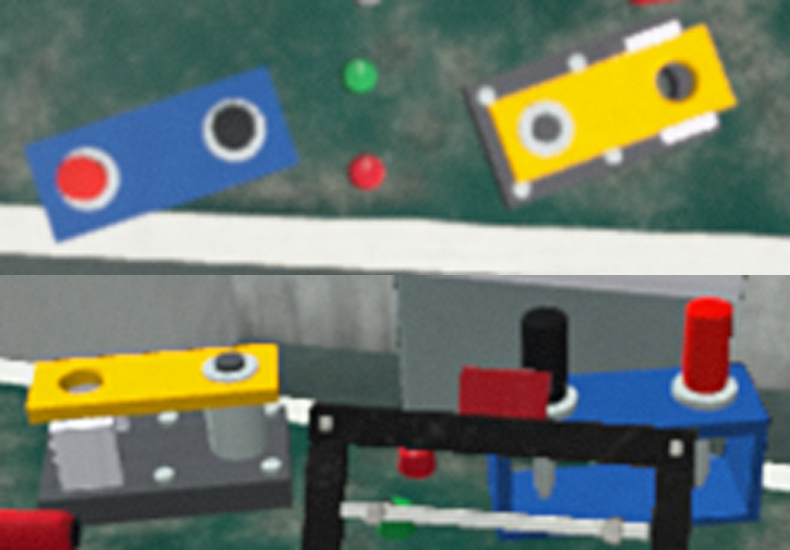

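```bash
cat > h.py <<'E'
import cv2,numpy as np
def ray(c,u,v,z):
    R,t=c['R'],c['t'];o=-R.T@t;d=R.T@np.linalg.solve(c['camera_matrix'],[u,v,1]);return o+d*(z-o[2])/d[2]
def blobs(c,lo,hi,roi,amin=15):
    h=cv2.cvtColor(c['frame'],cv2.COLOR_RGB2HSV);m=cv2.inRange(h,lo,hi);k=np.zeros_like(m);x0,y0,x1,y1=roi;k[y0:y1,x0:x1]=m[y0:y1,x0:x1]
    return k
def comps(m,amin=15):
    n,_,s,c=cv2.connectedComponentsWithStats(m);return [(tuple(s[i]),c[i]) for i in range(1,n) if s[i][4]>=amin]
def holes(m,amin=15):
    cs,hi=cv2.findContours(m,cv2.RETR_CCOMP,cv2.CHAIN_APPROX_NONE)
    return [(cv2.contourArea(c),cv2.minEnclosingCircle(c),cv2.fitEllipse(c)) for c,h in zip(cs,hi[0]) if h[3]>=0 and len(c)>5 and cv2.contourArea(c)>amin]
E
python3 - <<'E'
from station import r
from h import *
t=r.read_camera('top');s=r.read_camera('scene')
print('R top',t['R'].round(3))
for c,roi,nm in((t,(375,225,460,285),'top'),(s,(160,200,250,240),'scene')):
    m=blobs(c,(18,120,100),(35,255,255),roi)
    for a,mc,e in holes(m): print(nm,'hole',a,e,ray(c,*e[0],.072))
    for q in comps(m,100):
        cnt=max(cv2.findContours(m,0,2)[0],key=cv2.contourArea);b=cv2.minAreaRect(cnt);print(nm,b,[ray(c,*p,.072).round(4) for p in cv2.boxPoints(b)])
for c,roi,nm in((t,(240,255,300,300),'top'),(s,(350,190,380,225),'scene')):
    for lo,hi in(((0,150,100),(8,255,255)),):
        for q in comps(blobs(c,lo,hi,roi)): print(nm,'red',q,ray(c,*q[1],.126))
m=blobs(t,(100,120,60),(125,255,255),(240,235,335,300))
for a,mc,e in holes(m): print('stand hole',a,e,ray(t,*e[0],.076))
b=cv2.minAreaRect(max(cv2.findContours(m,0,2)[0],key=cv2.contourArea));print([ray(t,*p,.07).round(4) for p in cv2.boxPoints(b)])
# scene: top & base of red knob
m=blobs(s,(0,150,80),(8,255,255),(350,190,380,230));ys,xs=np.nonzero(m);print(xs.min(),xs.max(),ys.min(),ys.max())
E
```

```text
R top [[-0.019 -1.     0.001]
 [-0.996  0.019 -0.092]
 [ 0.092 -0.003 -0.996]]
top hole 229.5 ((398.4090576171875, 261.9659423828125), (17.04239273071289, 17.38288688659668), 147.60206604003906) [ 0.46300902 -0.1158037   0.072     ]
top hole 94.0 ((435.8168029785156, 248.42286682128906), (10.893047332763672, 11.244775772094727), 140.2914276123047) [ 0.48880947 -0.19200793  0.072     ]
top ((417.6426696777344, 254.81585693359375), (25.97728729248047, 68.79537200927734), 69.77513122558594) [array([ 0.4786, -0.0811,  0.072 ]), array([ 0.5242, -0.2129,  0.072 ]), array([ 0.4747, -0.2288,  0.072 ]), array([ 0.4295, -0.0975,  0.072 ])]
scene hole 23.0 ((184.0, 222.5), (3.164792537689209, 9.837484359741211), 84.10948181152344) [ 0.49559281 -0.18899364  0.072     ]
scene hole 130.0 ((226.52981567382812, 216.44996643066406), (9.397330284118652, 17.98879051208496), 84.18788146972656) [ 0.45995296 -0.11627817  0.072     ]
scene ((203.65948486328125, 220.83395385742188), (18.235532760620117, 74.28489685058594), 85.03025817871094) [array([ 0.4755, -0.2355,  0.072 ]), array([ 0.4259, -0.1001,  0.0
[... 152 characters left out ...]
t32(120)), array([263.64166667, 276.46666667])) [0.43839222 0.14954654 0.126     ]
scene red ((np.int32(359), np.int32(197), np.int32(14), np.int32(27), np.int32(336)), array([365.32440476, 209.61309524])) [0.4781197  0.15429922 0.126     ]
stand hole 333.0 ((264.97979736328125, 276.60101318359375), (20.553499221801758, 20.74497413635254), 10.373869895935059) [0.43872673 0.15165211 0.076     ]
stand hole 324.5 ((307.8651428222656, 262.3167724609375), (20.245094299316406, 20.539592742919922), 29.680599212646484) [0.46554729 0.06576216 0.076     ]
[array([0.4587, 0.1901, 0.07  ]), array([0.504 , 0.0458, 0.07  ]), array([0.4451, 0.0276, 0.07  ]), array([0.4004, 0.1711, 0.07  ])]
359 372 197 223
```

Top view: red pin in the stand at (264,277). The eye is the dark through hole at (436,248); the washered bolt is at (398,262). The eye–bolt spacing measures 80 mm against 82 mm given, and the stand holes are 90 mm apart, both as expected. I'll approach the pin high up, turning the wrist to keep away from the joint 6 limit.

```bash
python3 -m inch '[0,0,5,8,20,2,55, 0,0,5,14,35,2,55, 0,0,5,19,45,2,55, 0,0,5,21,50,2,55, 0,0,5,21,50,2,55, 0,0,5,21,50,0,55, 0,0,5,21,50,0,55, 0,0,5,21,50,0,55]' 40; python3 -c "
from station import r;print(r.sense()['q'])"
```

```text
clock: 1.2
ee_pos: [0.3164, -0.1452, 0.2415]
ee_rot: [[0.001, 0.857, -0.515], [-0.0, -0.515, -0.857], [-1.0, 0.001, -0.0]]
ft_force: [0.7, -0.6, -0.3]
grip_width: 0.055
[-6.41179636e-01 -5.99013585e-02 -5.31724047e-01  1.09820689e+00
  7.75783439e-05  1.47013145e+00]
```

```bash
python3 -m inch '[0,0,5,21,50,0,55, 0,0,5,21,50,0,55, 0,0,5,20,50,0,55, 0,0,5,18,45,0,55, 0,0,5,17,40,0,55, 0,0,5,12,30,0,55, 0,0,5,8,20,0,55, 0,0,5,5,11,0,55]'; python3 -m inch '[0,0,0,0,0,-15,55, 0,0,0,0,0,-5,55]'; python3 - <<'E'
from station import r
import cv2
s=r.sense();print(s['q'].round(3) if hasattr(s['q'],'round') else s['q'])
c=r.read_camera('wrist');cv2.imwrite('pics/w1.png',c['frame'][...,::-1]);print(-c['R'].T@c['t'],c['R'])
E
```

```text
clock: 2.2
ee_pos: [0.4382, 0.1504, 0.2411]
ee_rot: [[-0.0, 0.987, 0.159], [-0.0, 0.159, -0.987], [-1.0, -0.0, -0.0]]
ft_force: [1.2, -0.6, 0.1]
grip_width: 0.0551
clock: 2.45
ee_pos: [0.4374, 0.1493, 0.2205]
ee_rot: [[-0.001, 0.988, 0.155], [-0.0, 0.155, -0.988], [-1.0, -0.001, 0.0]]
ft_force: [-0.2, 0.1, 0.1]
grip_width: 0.0551
[ 0.171  0.18  -0.329  1.063 -0.     1.586]
[0.42572085 0.22540765 0.36168771] [[ 0.98795052  0.15476124 -0.00165225]
 [ 0.1480534  -0.94191105  0.30146935]
 [ 0.0450995  -0.29808143 -0.95347443]]
```

View pics/w1.png

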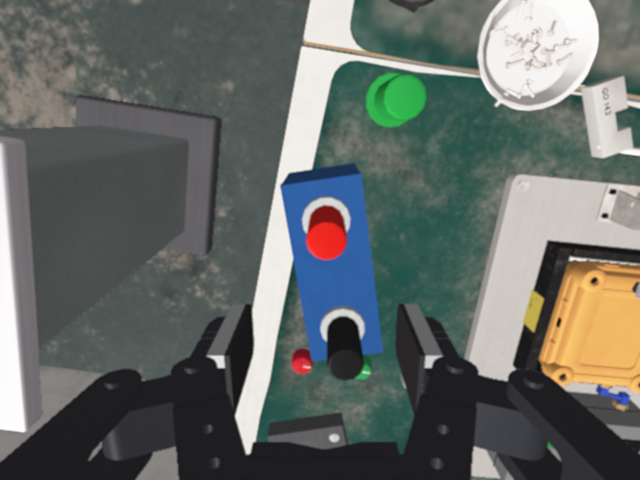

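```bash
python3 - <<'E'
from station import r
from h import *
c=r.read_camera('wrist');s=r.sense()
h=cv2.cvtColor(c['frame'],cv2.COLOR_RGB2HSV)
m=blobs(c,(0,150,100),(8,255,255),(290,190,360,270));mt=cv2.inRange(h[...,2],225,255)&m
for mm in(m,mt):
    for q in comps(mm,100): print(q,ray(c,*q[1],.126))
m=blobs(c,(100,120,60),(125,255,255),(270,150,390,370))
cs,hi=cv2.findContours(m,cv2.RETR_CCOMP,2)
P=c['R']@s['ee_pos']+c['t'];p=c['camera_matrix']@P;print('tcp px',p[:2]/p[2])
y=cv2.inRange(h,(0,0,170),(180,60,255));k=np.zeros_like(y);k[190:245,298:355]=y[190:245,298:355]
ys,xs=np.nonzero(k);print('collar',xs.min(),xs.max(),ys.min(),[ray(c,u,v,.076) for u,v in((xs.min(),(ys[xs==xs.min()]).mean()),(xs.max(),(ys[xs==xs.max()]).mean()),(xs[ys==ys.min()].mean(),ys.min()))])
cv2.imwrite('pics/w1c.png',np.hstack([cv2.resize(c['frame'][180:280,280:380,::-1],(400,400)),cv2.resize(cv2.cvtColor(mt[180:280,280:380],8),(400,400))]))
E
```

```text
((np.int32(308), np.int32(207), np.int32(37), np.int32(51), np.int32(1571)), array([326.14385742, 232.50732018])) [0.43690972 0.15797698 0.126     ]
((np.int32(308), np.int32(223), np.int32(37), np.int32(35), np.int32(997)), array([325.67402207, 240.57673019])) [0.43742587 0.15286357 0.126     ]
tcp px [324.9103809  322.10625269]
collar 302 350 198 [array([0.420424  , 0.15033622, 0.076     ]), array([0.45499322, 0.15575769, 0.076     ]), array([0.43517886, 0.16910533, 0.076     ])]
```

View pics/w1c.png

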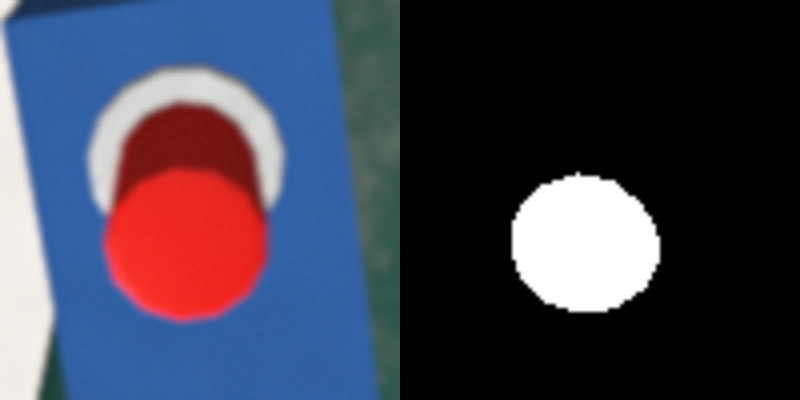

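The crop shows the bright knob top centred at about (326,240) px. That agrees with the top camera to 2 mm, so I'll go down.

```bash
python3 -m inch '[0,0,0,0.5,2,-20,55, 0,0,0,0,0,-30,55, 0,0,0,0,0,-30,55, 0,0,0,0,0,-25,55, 0,0,0,0,0,-15,55, 0,0,0,0,0,-10,55, 0,0,0,0,0,-6,55, 0,0,0,0,0,0,55]' && python3 -m inch '[0,0,0,0,0,0,20, 0,0,0,0,0,0,20, 0,0,0,0,0,0,20, 0,0,0,0,0,0,20, 0,0,0,0,0,0,20]' 40
```

```text
clock: 3.55
ee_pos: [0.4386, 0.1513, 0.0854]
ee_rot: [[-0.0, 0.988, 0.155], [-0.0, 0.155, -0.988], [-1.0, -0.0, 0.0]]
ft_force: [-0.3, -0.2, -0.6]
grip_width: 0.0548
clock: 4.18
ee_pos: [0.4389, 0.1514, 0.0858]
ee_rot: [[0.001, 0.988, 0.155], [0.0, 0.155, -0.988], [-1.0, 0.001, -0.0]]
ft_force: [-2.0, -0.7, 6.9]
grip_width: 0.0252
```

Gripped at 25 mm. Lifting.

```bash
python3 -m inch '[0,0,0,0,0,8,20, 0,0,0,0,0,15,20, 0,0,0,0,0,25,20, 0,0,0,0,0,30,20, 0,0,0,0,0,30,20, 0,0,0,0,0,25,20, 0,0,0,0,0,15,20, 0,0,0,0,0,5,20]' 60; python3 - <<'E'
from station import r
import cv2
c=r.read_camera('wrist');d=r.read_camera('scene');import numpy as np
cv2.imwrite('pics/l1.png',np.hstack([cv2.resize(c['frame'][120:480,140:500],(400,400)),cv2.resize(d['frame'][90:250,290:450],(400,400))])[...,::-1]);print(r.sense()['ft_force'])
E
```

```text
clock: 5.18
ee_pos: [0.4389, 0.1514, 0.2393]
ee_rot: [[0.001, 0.988, 0.155], [0.0, 0.155, -0.988], [-1.0, 0.001, -0.0]]
ft_force: [0.2, -0.1, -1.0]
grip_width: 0.0247
[ 0.16852312  0.60188519 -1.65866452]
```

View pics/l1.png

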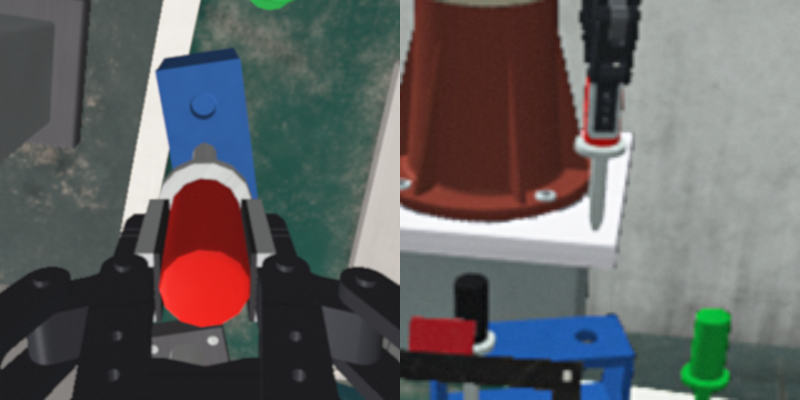

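The pin hangs straight in the fingers, and its stand hole is empty. Carrying it over to the eye.

```bash
python3 -m inch '[0,0,0,3,-20,0,20, 0,0,0,6,-45,0,20, 0,0,0,8,-55,0,20, 0,0,0,9,-60,0,20, 0,0,0,9,-60,0,20, 0,0,0,8,-55,0,20, 0,0,0,5,-35,0,20, 0,0,0,2,-13,0,20]';python3 -m inch '[0,0,0,0,0,0,20, 0,0,0,0,0,-15,20,0,0,0,0,0,0,20]'; python3 - <<'E'
from station import r
from h import *
c=r.read_camera('wrist');s=r.sense();print(s['ee_pos'],s['ft_force'])
for z in(.2,.15,.072):
    p=c['camera_matrix']@(c['R']@np.array([.489,-.192,z])+c['t']);print(z,p[:2]/p[2])
m=blobs(c,(18,120,100),(35,255,255),(150,50,500,400))
for a,mc,e in holes(m,60): print('hole',a,e,ray(c,*e[0],.072))
cv2.imwrite('pics/e1.png',c['frame'][...,::-1])
E
```

```text
clock: 6.28
ee_pos: [0.4881, -0.1933, 0.2372]
ee_rot: [[-0.001, 0.988, 0.152], [0.001, 0.152, -0.988], [-1.0, -0.001, -0.001]]
ft_force: [-0.3, -0.2, -2.0]
grip_width: 0.0248
clock: 6.65
ee_pos: [0.4876, -0.19, 0.2218]
ee_rot: [[-0.002, 0.988, 0.156], [0.001, 0.156, -0.988], [-1.0, -0.002, -0.002]]
ft_force: [-0.5, 0.4, -0.6]
grip_width: 0.0249
[ 0.48797044 -0.19031911  0.22254201] [ 0.65657376 -0.28133097 -1.6792529 ]
0.2 [326.8813617  301.72829813]
0.15 [326.5293841  262.59031257]
0.072 [326.20277553 226.27322459]
hole 672.0 ((325.65045166015625, 225.86122131347656), (27.952716827392578, 30.7576847076416), 92.5985336303711) [ 0.48854271 -0.19175018  0.072     ]
hole 1844.0 ((305.245849609375, 114.55177307128906), (47.261695861816406, 49.7708625793457), 171.2754669189453) [ 0.46224263 -0.11571295  0.072     ]
```

View pics/e1.png

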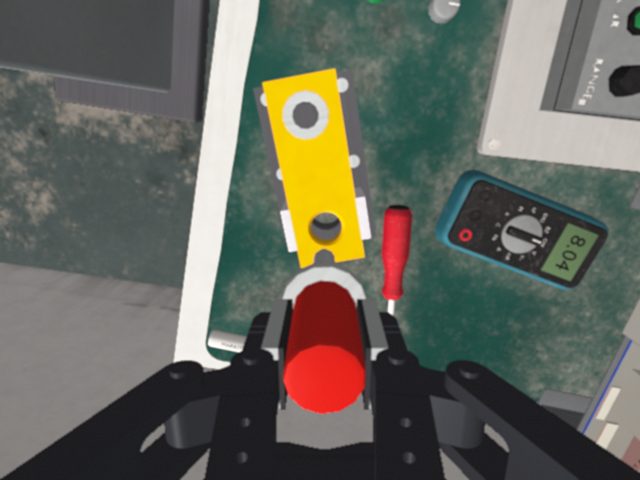

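The wrist view puts the eye at (326,226) px, which is (0.4885,-0.1918). That matches the top camera to within 1 mm; the pin tip shows at about (324,252). I'll correct and start down.

```bash
python3 -m inch '[0,0,0,0.5,-2,-10,20, 0,0,0,0,0,-20,20, 0,0,0,0,0,-20,20, 0,0,0,0,0,-10,20, 0,0,0,0,0,-5,20, 0,0,0,0,0,0,20]'; python3 - <<'E'
from station import r
from h import *
c=r.read_camera('wrist');d=r.read_camera('scene');print(r.sense()['ee_pos'])
m=blobs(c,(18,120,100),(35,255,255),(150,50,500,400))
cv2.imwrite('pics/e2.png',np.hstack([cv2.resize(c['frame'][100:400,180:480],(400,400)),cv2.resize(d['frame'][150:250,140:240],(400,400))])[...,::-1])
E
```

```text
clock: 7.45
ee_pos: [0.4891, -0.1937, 0.1584]
ee_rot: [[0.0, 0.988, 0.155], [-0.0, 0.155, -0.988], [-1.0, 0.0, 0.0]]
ft_force: [-0.2, -0.1, -0.8]
grip_width: 0.0247
[ 0.48940042 -0.19390343  0.15885338]
```

View pics/e2.png

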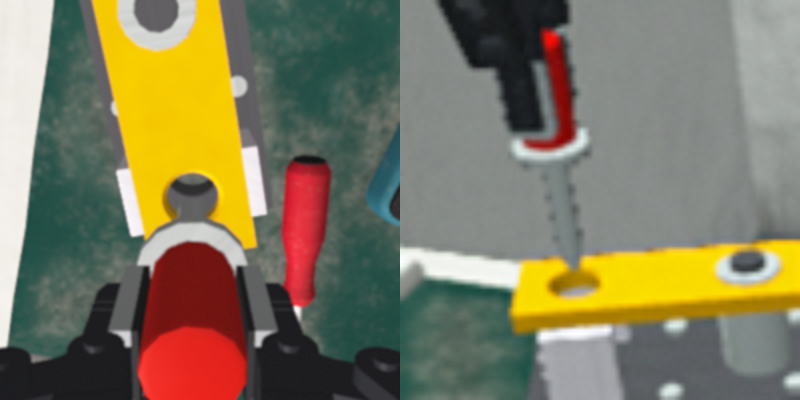

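In the scene view the tip is right over the hole (column 573 for both), about 9 mm above it. Continuing down.

```bash
python3 -m inch '[0,0,0,-0.5,1,-8,20, 0,0,0,0,0,-12,20, 0,0,0,0,0,-12,20, 0,0,0,0,0,-12,20, 0,0,0,0,0,-10,20, 0,0,0,0,0,-6,20, 0,0,0,0,0,-3,20, 0,0,0,0,0,0,20]'
```

```text
clock: 8.55
ee_pos: [0.4886, -0.1927, 0.0953]
ee_rot: [[0.0, 0.988, 0.155], [-0.0, 0.155, -0.988], [-1.0, 0.0, 0.0]]
ft_force: [-0.0, 0.2, -1.2]
grip_width: 0.0252
```

```bash
python3 -m inch '[0,0,0,0,0,-3,20, 0,0,0,0,0,-2,20, 0,0,0,0,0,-1,20, 0,0,0,0,0,0,20]'
```

```text
clock: 9.05
ee_pos: [0.4885, -0.1927, 0.0893]
ee_rot: [[-0.0, 0.988, 0.155], [0.0, 0.155, -0.988], [-1.0, -0.0, -0.0]]
ft_force: [0.0, 0.7, -1.3]
grip_width: 0.025
```

```bash
python3 -m inch '[0,0,0,0,0,-1,20, 0,0,0,0,0,0,20]'
```

```text
clock: 9.3
ee_pos: [0.4885, -0.1927, 0.0883]
ee_rot: [[-0.0, 0.988, 0.155], [0.0, 0.155, -0.988], [-1.0, -0.0, -0.0]]
ft_force: [0.5, -0.1, -0.9]
grip_width: 0.0249
```

```bash
python3 -m inch '[0,0,0,0,0,-0.7,20, 0,0,0,0,0,0,20]' && python3 -m inch '[0,0,0,0,0,0,40, 0,0,0,0,0,0,55, 0,0,0,0,0,0,55, 0,0,0,0,0,0,55]'
```

```text
clock: 9.55
ee_pos: [0.4886, -0.1927, 0.0879]
ee_rot: [[0.0, 0.988, 0.155], [-0.0, 0.155, -0.988], [-1.0, 0.0, 0.0]]
ft_force: [-1.2, 0.9, 5.2]
grip_width: 0.0249
clock: 10.05
ee_pos: [0.4886, -0.1927, 0.0876]
ee_rot: [[0.0, 0.988, 0.155], [0.0, 0.155, -0.988], [-1.0, 0.0, -0.0]]
ft_force: [-0.1, -0.5, 0.3]
grip_width: 0.055
```

The collar touched the arm at 5 N, as expected, and the pin is released. Backing off upward.

```bash
python3 -m inch '[0,0,0,0,0,6,55, 0,0,0,0,0,15,55, 0,0,0,0,0,25,55, 0,0,0,0,0,30,55, 0,0,0,0,0,30,55, 0,0,0,0,0,25,55, 0,0,0,0,0,12,55, 0,0,0,0,0,0,55]'; python3 - <<'E'
from station import r
from h import *
c=r.read_camera('wrist');d=r.read_camera('scene');t=r.read_camera('top')
m=blobs(d,(0,150,80),(8,255,255),(160,150,220,235))
for q in comps(m): print(q)
for z in(.078,.128):
    p=d['camera_matrix']@(d['R']@np.array([.489,-.192,z])+d['t']);print(z,p[:2]/p[2])
cv2.imwrite('pics/f.png',np.hstack([cv2.resize(c['frame'][100:400,180:480],(400,400)),cv2.resize(d['frame'][150:270,150:270],(400,400))])[...,::-1])
E
```

```text
clock: 11.05
ee_pos: [0.4889, -0.1929, 0.2314]
ee_rot: [[0.001, 0.988, 0.155], [-0.001, 0.155, -0.988], [-1.0, 0.001, 0.001]]
ft_force: [0.3, 0.7, -0.0]
grip_width: 0.0548
((np.int32(174), np.int32(192), np.int32(16), np.int32(28), np.int32(340)), array([181.65294118, 205.59117647]))
0.078 [183.42329197 217.91568802]
0.128 [179.05359319 194.98882819]
```

View pics/f.png

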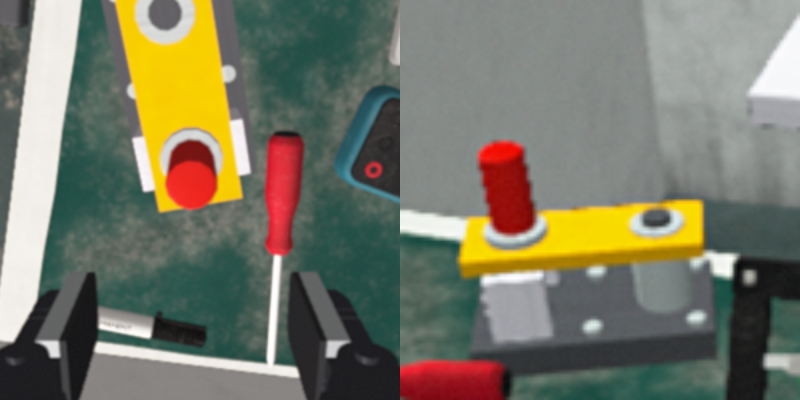

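The pin stands upright with its collar flat on the yellow arm, knob at about (182,206) in the scene view, and the gripper is clear. Handing in.

```bash
python3 -c "
from station import r;print(r.close_job())"
```

```text
the job is handed in; nothing more can be done
None
```

The yellow arm is locked: I lifted the red-knobbed pin out of the stand and lowered it through the eye until its collar rested on the arm. I then let go, backed straight up and handed the job in about 11 s into the 40 s allowed.

- **Seating:** the collar met the arm at about 5 N, at the height worked out beforehand. In the last pictures the pin stands upright with its collar flat on the arm. The knob is within a pixel or so of where a fully seated pin should appear.
- **Robot clear:** the gripper is open, about 100 mm above the pin, and the force reading is near zero.
- **Black pin:** I never touched it. It was still in the stand when I last saw it, just after lifting the red pin; the final pictures don't show the stand.
- **Disagreements:** the scene camera's first reading of the eye was about 7 mm off the top camera's, because only part of the hole was visible. I used the top and wrist cameras, which agreed to within 1 mm. No check failed.

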